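# Latch the bread bin and prove the latch by a measured pull

### The job

Turn the black winged latch on the bread bin's sloping front fully over the edge of the lid, up to its stop. Then prove that it holds: pull the lid's handle straight out from the slope with about 12 N, keep up that pull for a good second without wrenching it further, then let the lid go back down and leave it shut and latched. Do not knock the things standing round the bin.

Things in the scene. Friction and masses are not known exactly. Their poses are not given: they have to be found in the camera images.
- bin: Green bread bin, 260 deep (x), 280 wide (y), 190 high, fixed, turned partly sideways; origin under its centre, x to its back, y to the left of one who faces its slope. Front 55 high; then a face slopes up and back, 30 degrees from level, 270 long. Up the slope: a green sill 64 wide, then, flush, the wooden lid (190 x 260), hinged at its upper edge 258 up the slope.
- handle (a point): Centre of the dark round wooden handle bar on the lid: 16 thick, 84 long across the bin between two thin steel posts 96 apart, 34 above the lid's face (26 clear under the bar), 150 up the slope, 108 from the hinge line. x points up the slope, y along the bar to the bin's left, z square out of the lid.
- grip: The wooden sleeve of the handle bar itself, 16 thick, 84 long; origin at its centre, y along it. It turns a little (0.5 rad either way) on its rod, so that the lid can swing while the bar is held.
- lid_angle (a joint): Angle of the lid, rad: 0 shut, grows as it opens, to 1.5. It weighs 0.3 kg and falls shut; unlatched it opens freely. Latched it lifts against the latch's spring: a pull on the handle square to the lid gives about 0.035 rad at 8 N, 0.06 at 12 N (handle risen 6.5 mm), 0.10 at 18 N, 0.14 at 24 N; a quarter less if a firm grip is moved in a straight line, not on the lid's arc.
- latch (a joint): Angle of the turn-latch, rad: 0 = fully latched, bar pointing straight up the slope over the lid, against a stop; grows as it turns to the bin's left (anticlockwise looking at the slope) to 1.7, where it lies across the sill, clear of the lid. It turns stiffly (0.04 N m) and stays where it is left.
- latch_wing (a point): Point on the latch's pivot axis, 23 out from the slope, in its black wing; the pivot is on the bin's middle line, 38 up the slope. The wing is 10 thick, stands 7 to 31 out from the slope on a steel bar 16 wide, and reaches 14 behind the pivot, 40 ahead (bar: 19, 45). x along the bar to its tip, z square out. Its sprung stem shows red when pulled out.
- jar: Loose jar with a dark lid, 65 across, 86 high, by the bin's front left corner (-x, +y); origin under its centre. To be left alone.
- spice: Loose spice jar with a red cap, 45 across, 106 high, behind the bin's high back; origin under its centre. To be left alone.
- mug: Loose small patterned cup, 58 across, 49 high, by the bin's right side (its -y side); origin at its underside. To be left alone.

How it is judged:
On the way, in this order (a step that is already met when the one before it is completed fails the run):
1. the latch is turned over the lid to its stop, the lid shut (value of joint latch below 0.12 rad and value of joint lid_angle below 0.015 rad), for 0.2 s.
2. the handle is pulled by the fingers so that the latched lid lifts by 0.03 to 0.10 rad (about 8 to 18 N), kept up for 1 s (value of joint latch below 0.2 rad and value of joint lid_angle between 0.03 and 0.1 rad and contact force between the fingers and grip above 3 N), for 1 s.
At the end, for the whole second after the job is handed in: The lid is shut (within 0.012 rad) and at rest, and the latch still points up the slope over the lid (within 0.2 rad) (value of joint latch below 0.2 rad and value of joint lid_angle below 0.012 rad and velocity of joint lid_angle between -0.02 and 0.02 rad/s); the robot touches nothing.
It fails at once if the lid is wrenched or opened past 0.14 rad (about 24 N on the handle) (value of joint lid_angle above 0.14 rad).
It fails at once if the jar, the spice jar or the cup is moved by more than 30 mm (distance of any of jar, spice, mug from where it was at the start of the episode above 0.03 m).
It also fails if it takes over 54 s, if anything falls off the work surface, if the arm or the gripper's body presses on something with over 40 N, if the wrist force passes 120 N, or if a joint passes its speed limit or range.

### The arm

A 6-joint arm with a two-finger parallel gripper is mounted at the origin on the work surface; the furniture and walls round the work are solid. World frame = base frame: x ahead of the robot, y to its left, z up, the work surface at z = 0. Lengths are in m, angles in rad, forces in N, time in s.
With the tool pointing down it reaches from about 0.25 to 0.775 m from the base axis. Payload 4 kg.
Tool frame: the origin (TCP) lies on the centre line of the jaws, within the pads' length; the fingertips stand 19 mm ahead of it and the grasp point (between the pads) is the TCP; x points along the fingers, z is the direction in which the jaws open and shut, and the axes are right-handed (so a half turn about x gives the same grasp; the last joint's range is limited). The gripper opens to 94 mm and grips with 3 to 60 N. Pads are 16 mm wide; open, the fingers measure 119 mm over their backs; the gripper's body (75 mm by 177 mm) begins 78 mm behind the grasp point.
Start: joints at [1.065, 0.087, 1.371, -0, 1.684, -0.103], TCP at [0.216, 0.506, 0.225] pointing down, gripper open.
Joint ranges: [-3.1, 3.1], [-0.76, 2.03], [0.27, 2.55], [-1.08, 4.22], [0.17, 2.65], [-2.57, 2.57]. Speed limits (rad/s): [2.79, 2.79, 3.14, 3.14, 3.14, 3.14].

### API

Orientations are given as [roll, pitch, yaw] about the fixed x, y, z axes, in that order (R = Rz(yaw) Ry(pitch) Rx(roll)).
In Python, from bench import robot, snapshot, camera_params gives the robot as it stands.
- The arm moves only by the tool step_arm, never from a script. Its argument "motion" is text: rows parted by semicolons, each of 7 numbers parted by spaces: the opening in per cent of the stroke, from 0 (shut) to 100 (fully open), then the shift along the tool's x, y, z in cm, then the turn, a rotation vector about the tool's x, y, z in rad. A call has 1 to 20 rows; each row shifts and turns the commanded pose from where the row before left it, along the tool's axes as they then stand; what a row does not reach is not made up. A row lasts 1/12 s, in which the tool goes at most 41.7 mm and 7.16 degrees, less where a joint would pass 70% of its speed; a pose out of reach is approached as far as the arm can. A call with a gripper value outside its range is refused whole. The fingers move at their own pace and stop on an object; the grip force is fixed at half the most. Time passes only in rows, so rows that do not move let the fingers close. It gives the time, the measured TCP pose, the force and the opening at its end, in the units of the state.
- robot.get_obs(): the state, without advancing time (a new reading comes with each control period).
- snapshot(name): name is "scene" or "top" or "wrist"; returns the picture (420x560x3 uint8, red, green, blue); there is no depth.
- camera_params(name): a dict with "fx", "fy", "cx", "cy" (pixels), "D" ([k1, k2, p1, p2, k3] as OpenCV has them; the pictures are not rectified), "R" (3x3) and "t" (3): a world point X has camera coordinates R X + t. Camera axes: x right, y down, z forward; pixel columns grow to the right and rows downward; lengths in m; the calibration is good to about 2 mm. A picture is of the moment at which its call begins: read the wrist's pose just before it. camera_params takes no time and is no camera call; for the wrist camera it gives the pose at the moment of the call.
- robot.close_job(): hands the job in, once; it reports no verdict.
The state is a dict: "time": time; "joint_positions": joint angles; "qvel": joint speeds; "joint_torque": joint torques, N m; "tool_pos": TCP position; "ee_rot": TCP orientation; "wrist_force": force on the tool from outside, world axes, zero at the start; "wrist_torque": the same for the moment, N m; "width": finger opening in m.
Only numpy, scipy, OpenCV 4.12 (cv2) and the standard library are available. Lean on these libraries where they do the work, as an engineer would, in place of code of your own. Each camera call takes 0.05 s, during which the arm holds its last target.

## Working session

There is one attempt and no reset: what is moved stays moved. The work goes in short steps, Python scripts to look and compute and a tool call to move; the robot and the scene stay as the last step left them, time stands still between calls to the robot, and variables do not carry over. Pictures are saved under pics/ and viewed, and the job is handed in when it is done.

Besides the shell and the picture viewer there is one more tool, called after "Call:" as name(argument=value, ...) on one line, values as JSON. step_arm: Moves the arm, as the interface text tells. Its arguments: {"type":"object","properties":{"motion":{"type":"string"}},"required":["motion"]}

```bash
ls; mkdir -p pics; python3 - <<'E'
from bench import robot, snapshot, camera_params
import cv2
o=robot.get_obs();print(o)
for n in ["scene","top","wrist"]:
    p=camera_params(n);print(n,p)
    cv2.imwrite(f"pics/{n}0.png",snapshot(n)[:,:,::-1])
E
```

```text
pics
{'time': 0.0, 'joint_positions': array([ 1.06489403e+00,  8.79244437e-02,  1.37223760e+00, -3.06675418e-05,
        1.68357261e+00, -1.03101912e-01]), 'qvel': array([-0.00206208, -0.00032211,  0.00113984, -0.00170798,  0.00111317,
        0.00053811]), 'joint_torque': array([-1.94896602e-03, -3.40201414e+01, -3.02411163e+01,  7.15942704e-02,
        3.34008748e-02, -1.68980737e-04]), 'tool_pos': array([0.21536938, 0.50553681, 0.22332927]), 'ee_rot': array([ 3.0527195 ,  1.56865411, -2.06247329]), 'wrist_force': array([ 0.5551012 , -0.50163419, -0.9244407 ]), 'wrist_torque': array([-0.05755087,  0.0112543 , -0.01524392]), 'width': 0.0941907172112741}
scene {'fx': 473.7649327546008, 'fy': 473.7649327546008, 'cx': 286.36499341792785, 'cy': 211.47892295738745, 'D': array([-0.10836007,  0.        ,  0.        ,  0.        ,  0.        ]), 'R': array([[ 0.8384777 , -0.54470699,  0.01579356],
       [-0.39936094, -0.63394652, -0.66228593],
       [ 0.37076405,  0.54900465, -0.74908472]]), 't': array([-0.44249235,  0.29580879,  0.86707398])}
top {'fx': 513.2937656201719, 'fy': 513.2937656201719, 'cx': 278.90147826683256, 'cy': 207.66728672970603, 'D': array([-0.03677721,  0.        ,  0.        ,  0.        ,  0.        ]), 'R': array([[ 0.46851652, -0.88343225,  0.00630262],
       [-0.82637045, -0.44075507, -0.35049515],
       [ 0.31241663,  0.15900448, -0.93654334]]), 't': array([-0.24908803,  0.48593872,  1.14550379])}
wrist {'fx': 321.7568453745667, 'fy': 321.7568453745667, 'cx': 278.1811855706867, 'cy': 206.6197177171403, 'D': array([-1.7654595e-05,  0.0000000e+00,  0.0000000e+00,  0.0000000e+00,
        0.0000000e+00]), 'R': array([[ 0.39213267,  0.91990696, -0.00177734],
       [ 0.88500097, -0.37672455,  0.27359074],
       [ 0.25100846, -0.10885682, -0.96184455]]), 't': array([-0.5489453 , -0.02874738,  0.39137936])}
```

View pics/scene0.png

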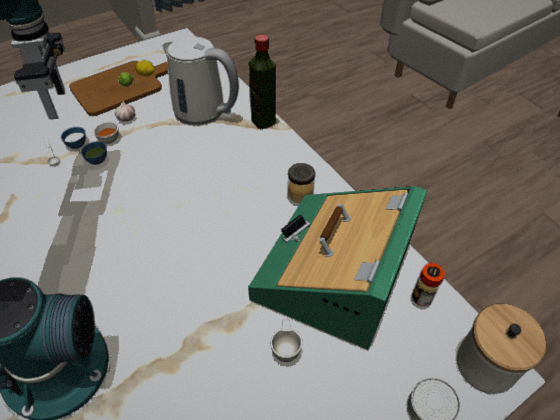

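View pics/top0.png

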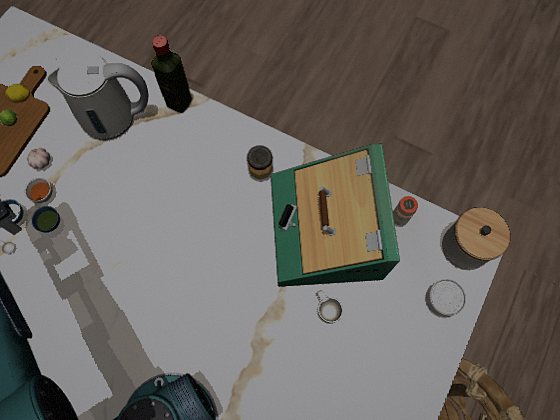

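View pics/wrist0.png

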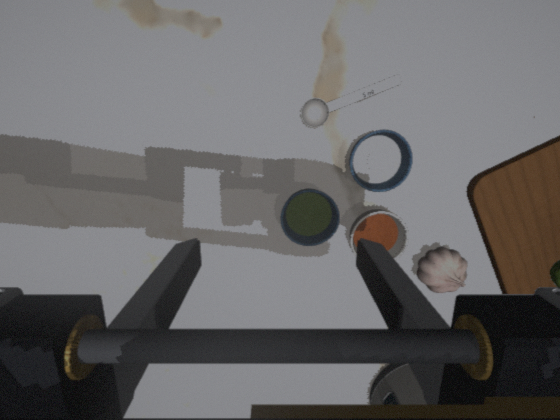

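The scene and top views show the bin at about (335,265) and (335,215). The latch wing lies partly turned at scene (295,228) and top (288,217). I'll enlarge the crops to read it more closely.

```bash
python3 - <<'E'
import cv2
a=cv2.imread("pics/scene0.png")[175:355,240:440];cv2.imwrite("pics/s0c.png",cv2.resize(a,None,fx=3.3,fy=3.3,interpolation=cv2.INTER_CUBIC))
a=cv2.imread("pics/top0.png")[135:295,250:420];cv2.imwrite("pics/t0c.png",cv2.resize(a,None,fx=3.7,fy=3.7,interpolation=cv2.INTER_CUBIC))
E
```

```text
(no output)
```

View pics/s0c.png

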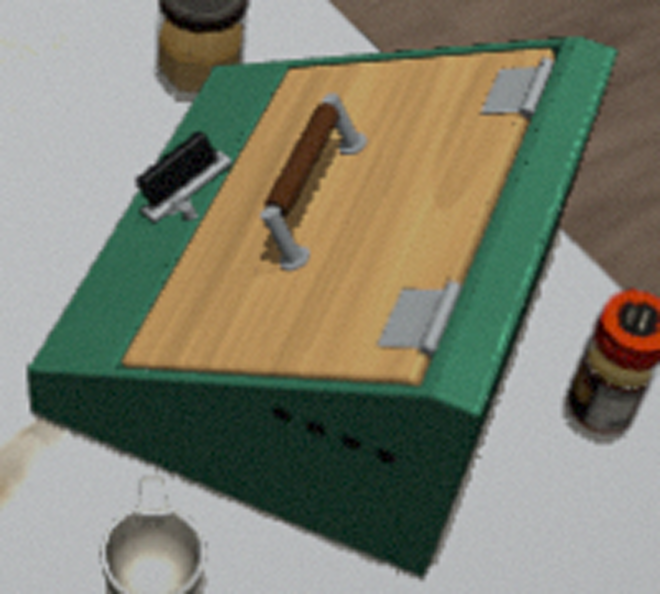

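View pics/t0c.png

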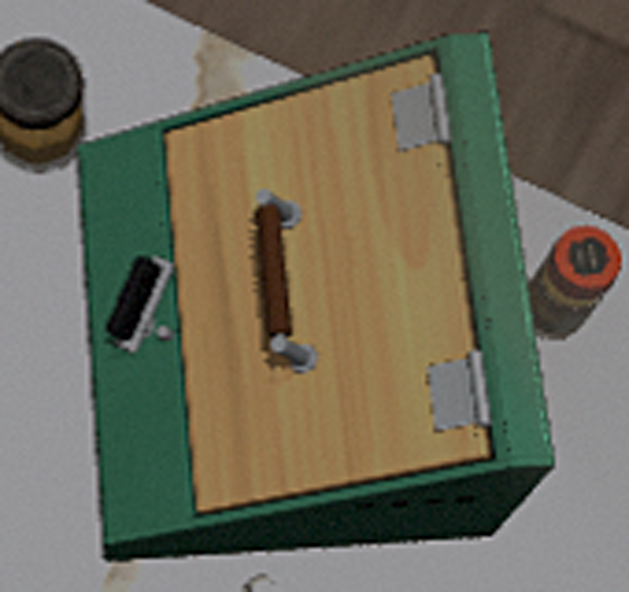

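```bash
cat > h.py <<'E'
import numpy as np,cv2
from scipy.optimize import least_squares
from bench import robot, snapshot, camera_params
c30,s30=np.cos(np.pi/6),.5
def slope(u,y,n): return np.array([-.13+u*c30-n*s30, y, .055+u*s30+n*c30])
def proj(cam,X):
    r,_=cv2.Rodrigues(cam["R"]);K=np.array([[cam["fx"],0,cam["cx"]],[0,cam["fy"],cam["cy"]],[0,0,1]])
    return cv2.projectPoints(np.atleast_2d(X).astype(float),r,cam["t"],K,cam["D"])[0][:,0]
def b2w(p,X):
    X=np.atleast_2d(X);c,s=np.cos(p[2]),np.sin(p[2])
    return X@np.array([[c,-s,0],[s,c,0],[0,0,1]]).T+np.array([p[0],p[1],0])
E
python3 - <<'E'
from h import *
S=np.array
sc=[((-.13,-.14,.055),30,368),((.104,-.14,.19),478,415),((.13,-.14,0),424,577),(slope(.064,-.13,0),123,365),(slope(.064,.13,0),288,68),((.13,.14,.19),615,47),((.104,.14,.19),568,38),((-.13,.14,.055),215,68),((-.13,-.14,0),33,411),(slope(.15,.042,.034),330,105),(slope(.15,-.042,.034),272,208)]
tp=[((-.13,.14,.055),78,145),((-.13,-.14,.055),104,545),((.104,.14,.19),440,38),((.13,.14,.19),488,33),((.13,-.14,.19),553,466),((.104,-.14,.19),500,462),(slope(.064,-.13,0),197,514),(slope(.064,.13,0),165,128),(slope(.15,.042,.034),270,207),(slope(.15,-.042,.034),282,335)]
cs,ct=camera_params("scene"),camera_params("top")
A=S([a for a,_,_ in sc]);B=S([a for a,_,_ in tp])
a=S([[x/3.3+240,y/3.3+175] for _,x,y in sc]);b=S([[x/3.7+250,y/3.7+135] for _,x,y in tp])
f=lambda p:np.r_[(proj(cs,b2w(p,A))-a).ravel(),(proj(ct,b2w(p,B))-b).ravel()]
r=least_squares(f,[.6,.2,.5],loss="soft_l1");print(r.x,r.cost);print(f(r.x).reshape(-1,2).round(1))
p=r.x;np.save("bin.npy",p)
print("handle",b2w(p,slope(.15,0,.034)),"pivot",b2w(p,slope(.038,0,.023)))
# latch angle predictions
for n,c,off,k in (("scene",cs,(240,175),3.3),("top",ct,(250,135),3.7)):
  print(n,"piv",((proj(c,b2w(p,slope(.038,0,.007)))[0]-off)*k).round())
  for q in (0,.3,.6,.9,1.2,1.5):
    pts=[slope(.038+d*np.cos(q),d*np.sin(q),h) for d,h in((.040,.031),(-.014,.031),(.045,.005),(-.019,.005))]
    print(q,((proj(c,b2w(p,S(pts)))-off)*k).round().tolist())
E
```

```text
[ 0.57815814 -0.10831003 -1.01391414] 38.340346457230076
[[ -0.7   0.5]
 [-13.1  -5.8]
 [  0.6   1.8]
 [ -1.4  -0.9]
 [ -0.5  -0.3]
 [  2.   -0. ]
 [  3.6  -1.4]
 [  0.   -1.2]
 [ -0.4   1.9]
 [  0.2   1.7]
 [  1.8   0.7]
 [ -0.7  -0.4]
 [ -0.1   0.1]
 [  2.1  -1.7]
 [  0.3  -1. ]
 [  1.1  -0.5]
 [  3.3   1.4]
 [ -1.5  -0.4]
 [ -1.7   1.2]
 [ -1.    0. ]
 [ -0.5   0.2]]
handle [[ 0.56912209 -0.09379695  0.15944486]] pivot [[ 0.52076321 -0.01612633  0.09391858]]
scene piv [171. 196.]
0 [[206.0, 166.0], [137.0, 169.0], [231.0, 197.0], [149.0, 198.0]]
0.3 [[212.0, 153.0], [135.0, 174.0], [237.0, 182.0], [146.0, 205.0]]
0.6 [[212.0, 142.0], [134.0, 178.0], [237.0, 168.0], [146.0, 210.0]]
0.9 [[207.0, 133.0], [136.0, 181.0], [231.0, 158.0], [148.0, 215.0]]
1.2 [[198.0, 127.0], [139.0, 183.0], [220.0, 152.0], [152.0, 218.0]]
1.5 [[184.0, 125.0], [144.0, 184.0], [205.0, 149.0], [158.0, 219.0]]
top piv [134. 322.]
0 [[171.0, 298.0], [97.0, 317.0], [197.0, 307.0], [110.0, 329.0]]
0.3 [[167.0, 281.0], [98.0, 323.0], [193.0, 288.0], [112.0, 336.0]]
0.6 [[159.0, 267.0], [101.0, 328.0], [183.0, 273.0], [116.0, 343.0]]
0.9 [[146.0, 257.0], [105.0, 331.0], [169.0, 262.0], [121.0, 348.0]]
1.2 [[132.0, 252.0], [111.0, 333.0], [153.0, 256.0], [128.0, 350.0]]
1.5 [[115.0, 253.0], [116.0, 333.0], [135.0, 257.0], [136.0, 350.0]]
```

```bash
cat >> h.py <<'E'
from scipy.spatial.transform import Rotation as Ro
def toolR(o): return Ro.from_euler("xyz",o["ee_rot"])
def binaxes(p):
    z=b2w(p,np.zeros((1,3)))[0]
    f=lambda v:b2w(p,v)[0]-z
    return f([c30,0,.5]),f([0,1,0]),f([-.5,0,c30])  # u,y,n
def delta(o,pos,R):
    """shift in cm in current tool axes, rotvec in tool axes"""
    R0=toolR(o); return (R0.inv().apply(pos-o["tool_pos"])*100).round(2),(R0.inv()*R).as_rotvec().round(3)
def target(p,uu,yy,nn,q):
    u,y,n=binaxes(p); pos=b2w(p,slope(uu,yy,nn))[0]
    # q = angle of tool -y?? along wing: tool y along wing dir sign
    w=np.cos(q)*u+np.sin(q)*y; x=-n
    return pos, Ro.from_matrix(np.c_[x,w,np.cross(x,w)])
def jointsori(R,q1,phi):
    M=Ro.from_euler("Y",phi)
    B=(Ro.from_euler("z",q1)*M).inv()*R*T.inv()
    return B.as_euler("ZYZ")
T=Ro.identity()
E
python3 - <<'E'
import h
from h import *
p=np.load("bin.npy");o=robot.get_obs();q=o["joint_positions"]
F=lambda q:Ro.from_euler("z",q[0])*Ro.from_euler("y",q[1]+q[2])*Ro.from_euler("ZYZ",q[3:6])
T=F(q).inv()*toolR(o);print(T.as_matrix().round(2),toolR(o).as_matrix().round(2))
h.T=Ro.from_matrix(T.as_matrix().round())
print("u,y,n",binaxes(p))
for name,a,qq in(("latch",(.038,0,.029),.9),("latch0",(.038,0,.029),0),("handle",(.15,0,.034),np.pi/2)):
  for k in (0,np.pi):
    pos,R=target(p,*a,qq+k);print(name,k,pos.round(3),delta(o,pos,R))
    for phi in (1.6,1.9,2.2):
      print("   ",jointsori(R,.12,phi).round(2))
E
```

```text
[[ 0.  0. -1.]
 [ 0.  1.  0.]
 [ 1. -0.  0.]] [[-0.   -0.92  0.39]
 [-0.    0.39  0.92]
 [-1.    0.   -0.  ]]
u,y,n (array([ 0.45773083, -0.73517514,  0.5       ]), array([0.84890713, 0.52854204, 0.        ]), array([-0.26427102,  0.42445356,  0.8660254 ]))
latch 0 [ 0.519 -0.014  0.099] (array([ 12.5 , -48.3 , -35.84]), array([ 2.764, -0.545, -0.511]))
    [-0.49  1.33  1.87]
    [-0.54  1.07  2.03]
    [-0.67  0.82  2.24]
latch 3.141592653589793 [ 0.519 -0.014  0.099] (array([ 12.5 , -48.3 , -35.84]), array([-0.282,  0.359, -0.383]))
    [-0.49  1.33 -1.27]
    [-0.54  1.07 -1.11]
    [-0.67  0.82 -0.9 ]
latch0 0 [ 0.519 -0.014  0.099] (array([ 12.5 , -48.3 , -35.84]), array([-2.457,  0.658,  0.205]))
    [-0.49  1.33  2.77]
    [-0.54  1.07  2.93]
    [-0.67  0.82  3.14]
latch0 3.141592653589793 [ 0.519 -0.014  0.099] (array([ 12.5 , -48.3 , -35.84]), array([ 0.597,  0.158, -0.507]))
    [-0.49  1.33 -0.37]
    [-0.54  1.07 -0.21]
    [-0.67  0.82 -0.  ]
handle 0 [ 0.569 -0.094  0.159] (array([  6.47, -56.04, -41.27]), array([ 2.123, -0.297, -0.567]))
    [-0.49  1.33  1.2 ]
    [-0.54  1.07  1.36]
    [-0.67  0.82  1.57]
handle 3.141592653589793 [ 0.569 -0.094  0.159] (array([  6.47, -56.04, -41.27]), array([-0.937,  0.481, -0.252]))
    [-0.49  1.33 -1.94]
    [-0.54  1.07 -1.78]
    [-0.67  0.82 -1.57]
```

```bash
python3 - <<'E'
from h import *
p=np.load("bin.npy");o=robot.get_obs()
pos,R=target(p,.038,0,.14,.9+np.pi);print(pos,delta(o,pos,R))
E
```

```text
[0.48984351 0.03353474 0.19524356] (array([  2.88, -43.75, -32.67]), array([-0.282,  0.359, -0.383]))
```

Call:
step_arm(motion="60 0.16 -2.43 -1.815 0 0 0;60 0.16 -2.43 -1.815 0 0 0;60 0.16 -2.43 -1.815 0 0 0;60 0.16 -2.43 -1.815 0 0 0;60 0.16 -2.43 -1.815 0 0 0;60 0.16 -2.43 -1.815 0 0 0;60 0.16 -2.43 -1.815 0 0 0;60 0.16 -2.43 -1.815 0 0 0;60 0.16 -2.43 -1.815 0 0 0;60 0.16 -2.43 -1.815 0 0 0;60 0.16 -2.43 -1.815 0 0 0;60 0.16 -2.43 -1.815 0 0 0;60 0.16 -2.43 -1.815 0 0 0;60 0.16 -2.43 -1.815 0 0 0;60 0.16 -2.43 -1.815 0 0 0;60 0.16 -2.43 -1.815 0 0 0;60 0.16 -2.43 -1.815 0 0 0;60 0.16 -2.43 -1.815 0 0 0")

```text
time: 1.65
tool_pos: [0.4902, 0.0325, 0.1953]
ee_rot: [1.597, 1.57, 2.765]
wrist_force: [0.5, 1.0, -0.5]
width: 0.0564
```

Call:
step_arm(motion="50 0 0 0 -0.047 0.06 -0.064;50 0 0 0 -0.047 0.06 -0.064;50 0 0 0 -0.047 0.06 -0.064;50 0 0 0 -0.047 0.06 -0.064;50 0 0 0 -0.047 0.06 -0.064;50 0 0 0 -0.047 0.06 -0.064;50 0 0 0 0 0 0;50 0 0 0 0 0 0")

```text
time: 2.32
tool_pos: [0.4891, 0.0348, 0.1947]
ee_rot: [-2.471, 1.049, -1.013]
wrist_force: [-1.3, -0.1, -0.4]
width: 0.0469
```

```bash
python3 - <<'E'
from h import *
p=np.load("bin.npy");o=robot.get_obs();print(o["time"],o["tool_pos"],o["joint_positions"],o["wrist_force"],o["width"])
c=camera_params("wrist")
im=snapshot("wrist");
for k in(.14,.029):
  pos,R=target(p,.038,0,k,.9+np.pi);print(pos,delta(o,pos,R))
pts=np.array([slope(.038,0,.031)]+[slope(.038+d*np.cos(.9),d*np.sin(.9),.031) for d in(.04,-.014)]+[slope(.064,.13,0),slope(.064,-.13,0),slope(.15,.042,.034),slope(.15,-.042,.034)])
print(proj(c,b2w(p,pts)).round())
cv2.imwrite("pics/w1.png",im[:,:,::-1])
E
```

```text
2.3167 [0.48906755 0.03484047 0.19470158] [ 0.28185549 -0.13925264  1.73899888 -0.5078284   1.40904843 -1.1269494 ] [-1.29281177 -0.08403909 -0.40000495] 0.04691496880433798
[0.48984351 0.03353474 0.19524356] (array([ 0.03, -0.1 , -0.13]), array([ 0.001,  0.001, -0.   ]))
[ 0.51917759 -0.0135796   0.09911474] (array([11.13, -0.1 , -0.14]), array([ 0.001,  0.001, -0.   ]))
[[277. 211.]
 [277. 253.]
 [277. 195.]
 [334. 309.]
 [163. 109.]
 [212. 315.]
 [149. 251.]]
```

View pics/w1.png

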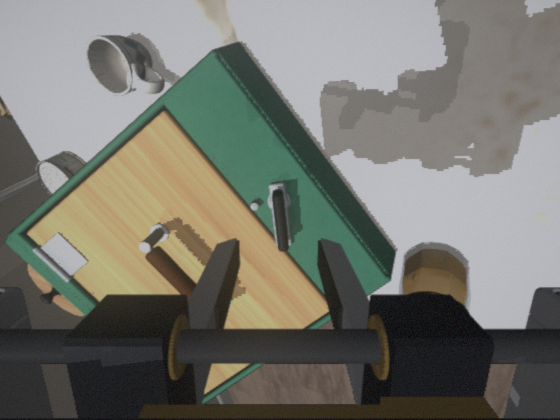

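```bash
python3 - <<'E'
from h import *
p=np.load("bin.npy");c=camera_params("wrist")
u,y,n=binaxes(p);o0=b2w(p,slope(0,0,0))[0]
def bp(px,h):
  d=c["R"].T@np.r_[(px[0]-c["cx"])/c["fx"],(px[1]-c["cy"])/c["fy"],1];C=-c["R"].T@c["t"]
  t=(h-(C-o0)@n)/(d@n);X=C+t*d-o0;return (X@u*1000).round(1),(X@y*1000).round(1)
for px,h in(((255,205),.004),((255,205),.012)): print("pin",bp(px,h))
for px in((277,190),(285,248)):print("wing top",bp(px,.031))
im=cv2.imread("pics/w1.png")[160:270,230:330];cv2.imwrite("pics/w1c.png",cv2.resize(im,None,fx=6,fy=5.4,interpolation=cv2.INTER_CUBIC))
E
```

```text
pin (np.float64(56.9), np.float64(-10.9))
pin (np.float64(55.1), np.float64(-12.3))
wing top (np.float64(27.4), np.float64(-14.1))
wing top (np.float64(55.2), np.float64(32.4))
```

View pics/w1c.png

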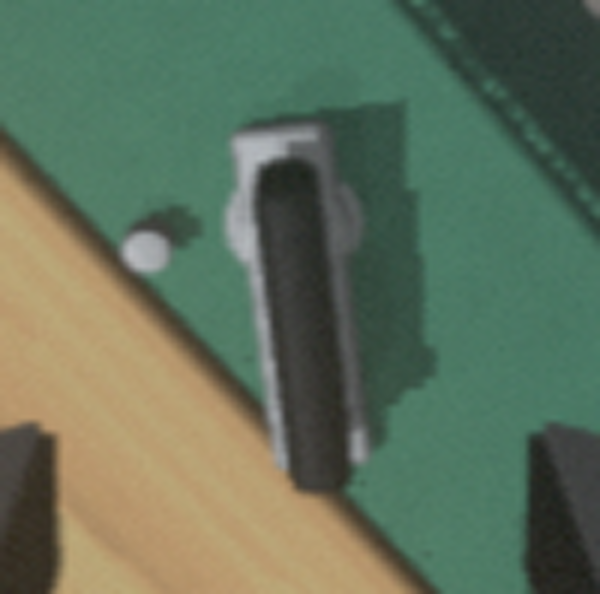

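```bash
python3 - <<'E'
from h import *
p=np.load("bin.npy")
cs,ct=camera_params("scene"),camera_params("top")
w=camera_params("wrist")
for hh in (0,.005,.01,.015,.02):
  X=b2w(p,slope(.056,-.0115,hh))
  print(hh,(proj(cs,X)-(240,175))*3.3,(proj(ct,X)-(250,135))*3.7,(proj(w,X)-(230,160))*(6,5.4))
for a,(x0,y0,x1,y1),f,n in(("scene",(280,200,325,250),12,"s0d"),("top",(270,195,310,235),14,"t0d")):
  im=cv2.imread(f"pics/{a}0.png")[y0:y1,x0:x1];cv2.imwrite(f"pics/{n}.png",cv2.resize(im,None,fx=f,fy=f,interpolation=cv2.INTER_CUBIC))
  c=cs if a=="scene" else ct
  for hh in (0,.005,.01,.015,.02): print(a,hh,(proj(c,b2w(p,slope(.056,-.0115,hh)))-(x0,y0))*f)
E
```

```text
0 [[191.32718279 216.08247394]] [[165.0626211  335.02177269]] [[153.74284407 231.37443389]]
0.005 [[187.90167772 210.41706473]] [[161.42191884 333.1283074 ]] [[151.65994854 238.82825936]]
0.01 [[184.45750333 204.72065132]] [[157.75642389 331.2219354 ]] [[149.51062102 246.51981798]]
0.015 [[180.99454774 198.99304667]] [[154.06588601 329.30252628]] [[147.29163181 254.46066748]]
0.02 [[177.51269873 193.23406313]] [[150.35005162 327.36994791]] [[144.99953845 262.66312712]]
scene 0 [[215.73521016 485.7544507 ]]
scene 0.005 [[203.27882808 465.15296267]]
scene 0.01 [[190.75455755 444.43873207]]
scene 0.015 [[178.16199178 423.61107879]]
scene 0.02 [[165.50072266 402.66932047]]
top 0 [[344.56126903 427.64995072]]
top 0.005 [[330.78563885 420.48548747]]
top 0.01 [[316.9161985 413.272188 ]]
top 0.015 [[302.9520011 406.0095589]]
top 0.02 [[288.8920872 398.6971002]]
```

View pics/s0d.png

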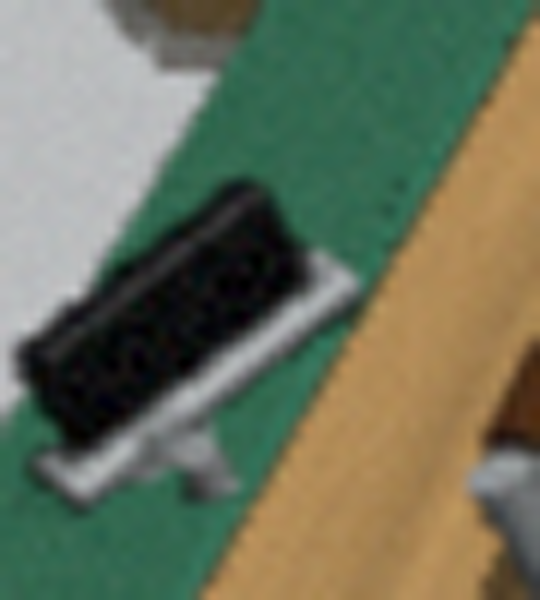

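View pics/t0d.png

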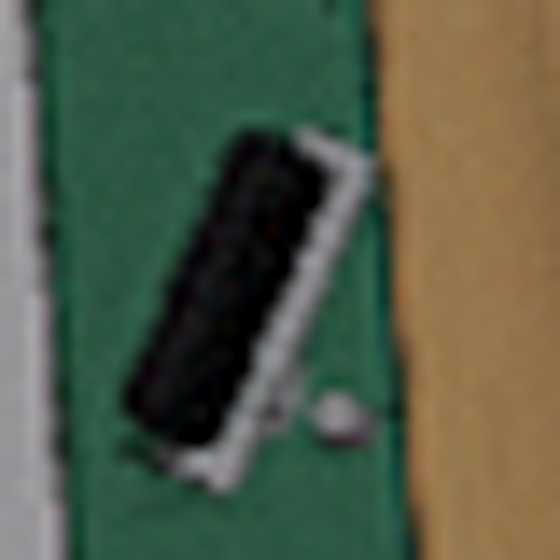

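```bash
python3 - <<'E'
from h import *
p=np.load("bin.npy");o=robot.get_obs()
pos,R=target(p,.0365,-.001,.034,1.02+np.pi);print(pos,delta(o,pos,R))
E
```

```text
[ 0.51632073 -0.01088312  0.10269486] (array([10.66,  0.18, -0.02]), array([-0.121,  0.001,  0.001]))
```

Call:
step_arm(motion="50 0 0.18 0 -0.12 0 0;50 2 0 0 0 0 0;50 2 0 0 0 0 0;50 2 0 0 0 0 0;50 1.5 0 0 0 0 0;50 1 0 0 0 0 0;50 0 0 0 0 0 0")

```text
time: 2.95
tool_pos: [0.5103, -0.0038, 0.1197]
ee_rot: [-2.594, 1.048, -1.02]
wrist_force: [-0.7, 0.0, -1.2]
width: 0.0472
```

```bash
python3 - <<'E'
from h import *
p=np.load("bin.npy");o=robot.get_obs();c=camera_params("wrist");im=snapshot("wrist");a=snapshot("scene")
pos,R=target(p,.0365,-.001,.034,1.02+np.pi);print(o["time"],delta(o,pos,R),o["wrist_force"])
cv2.imwrite("pics/w2.png",im[:,:,::-1]);cv2.imwrite("pics/s2.png",cv2.resize(a[170:290,240:400,::-1],None,fx=4,fy=4))
E
```

```text
2.95 (array([ 1.93, -0.09,  0.12]), array([-0.002, -0.001, -0.003])) [-0.68739164  0.04966221 -1.15963276]
```

View pics/w2.png

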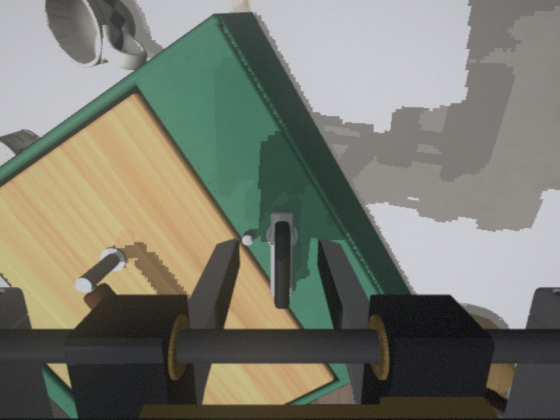

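View pics/s2.png

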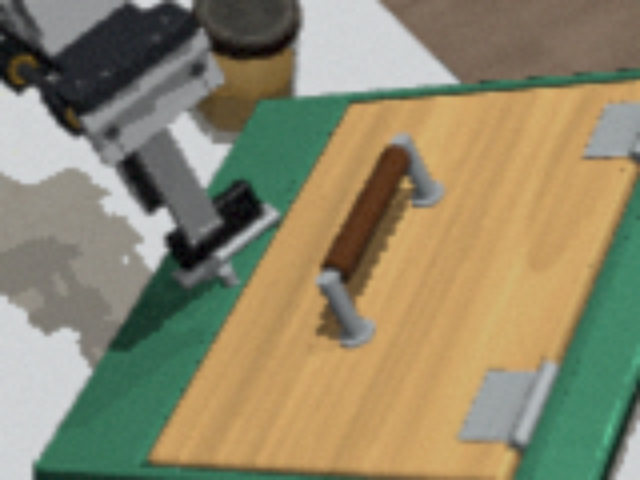

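Call:
step_arm(motion="50 1 -0.05 0.12 0 0 0;50 0.9 0 0 0 0 0;50 0 0 0 0 0 0;10 0 0 0 0 0 0;0 0 0 0 0 0 0;0 0 0 0 0 0 0;0 0 0 0 0 0 0;0 0 0 0 0 0 0")

```text
time: 3.72
tool_pos: [0.5166, -0.0088, 0.1051]
ee_rot: [-2.587, 1.046, -1.01]
wrist_force: [0.0, -0.4, -1.3]
width: 0.0171
```

```bash
python3 - <<'E'
from h import *
p=np.load("bin.npy");o=robot.get_obs();im=snapshot("wrist");
pos,R=target(p,.0365,-.001,.034,1.02+np.pi);print(o["time"],delta(o,pos,R),o["wrist_force"],o["wrist_torque"],o["width"])
cv2.imwrite("pics/w3.png",im[:,:,::-1])
E
```

```text
3.7167 (array([ 0.29,  0.1 , -0.09]), array([-0.001,  0.   ,  0.002])) [ 0.03819958 -0.39643336 -1.29610074] [0.19976015 0.15570756 0.01144743] 0.0170982438517241
```

View pics/w3.png

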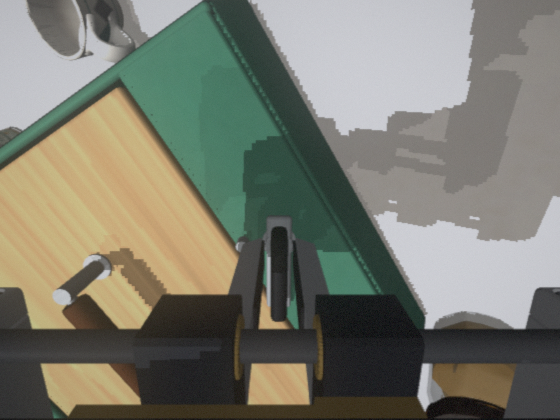

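Call:
step_arm(motion="0 0.1 0 0 0 0 0;0 0 0 0 0 0 0;0 0 0 0 0 0 0;0 0 0 0 0 0 0")

```text
time: 4.1
tool_pos: [0.5168, -0.0087, 0.1047]
ee_rot: [-2.585, 1.047, -1.009]
wrist_force: [-4.2, 4.3, 4.6]
width: 0.01
```

Call:
step_arm(motion="0 0 0 0 0.1 0 0;0 0 0 0 0.1 0 0;0 0 0 0 0.1 0 0;0 0 0 0 0.1 0 0;0 0 0 0 0 0 0")

```text
time: 4.52
tool_pos: [0.5167, -0.009, 0.1048]
ee_rot: [-2.183, 1.046, -1.01]
wrist_force: [-3.5, 3.8, 5.2]
width: 0.0099
```

```bash
python3 - <<'E'
from h import *
p=np.load("bin.npy");o=robot.get_obs();im=snapshot("wrist");
pos,R=target(p,.038,-.00,.034,np.pi);print(o["time"],delta(o,pos,R),toolR(o).inv().apply(o["wrist_force"]),toolR(o).inv().apply(o["wrist_torque"]),o["width"])
cv2.imwrite("pics/w4.png",im[:,:,::-1])
E
```

```text
4.5167 (array([ 0.25, -0.12, -0.13]), array([0.616, 0.002, 0.001])) [-7.0417226   1.96228504  0.27844555] [ 0.02829317 -0.03309328  0.5911801 ] 0.009941203846847955
```

View pics/w4.png

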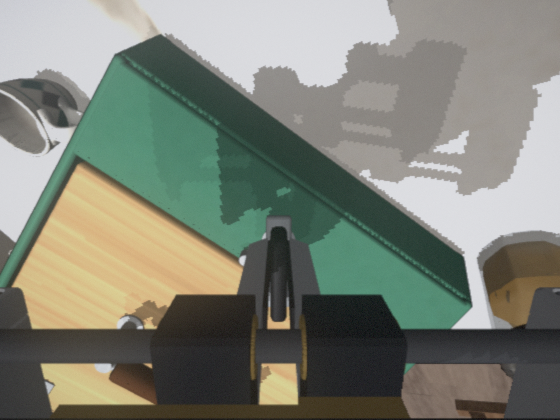

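Call:
step_arm(motion="0 0 0 0 0.1 0 0;0 0 0 0 0.1 0 0;0 0 0 0 0.1 0 0;0 0 0 0 0.1 0 0;0 0 0 0 0.1 0 0;0 0 0 0 0.08 0 0;0 0 0 0 0 0 0;0 0 0 0 0 0 0")

```text
time: 5.23
tool_pos: [0.5165, -0.0092, 0.1048]
ee_rot: [-1.607, 1.046, -1.012]
wrist_force: [-4.9, 3.3, 5.7]
width: 0.0095
```

```bash
python3 - <<'E'
from h import *
p=np.load("bin.npy");o=robot.get_obs();im=snapshot("wrist");a=snapshot("scene")
pos,R=target(p,.038,-.00,.034,np.pi);print(o["time"],delta(o,pos,R),toolR(o).inv().apply(o["wrist_force"]),toolR(o).inv().apply(o["wrist_torque"]),o["width"])
cv2.imwrite("pics/w5.png",im[:,:,::-1]);cv2.imwrite("pics/s5.png",cv2.resize(a[170:290,240:400,::-1],None,fx=4,fy=4))
E
```

```text
5.2333 (array([ 0.25, -0.16, -0.01]), array([0.039, 0.001, 0.001])) [-7.62145472  1.87603246 -2.36947594] [0.02436024 0.48159117 0.50375072] 0.00948645806666821
```

View pics/w5.png

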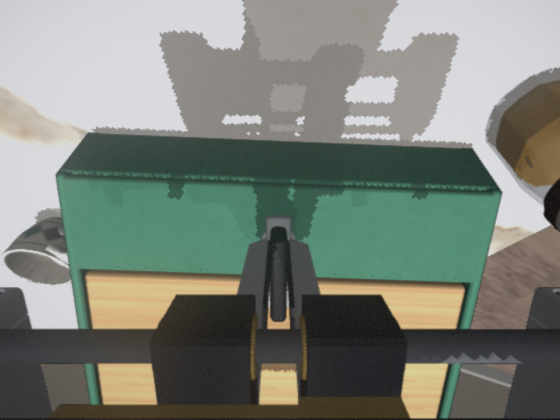

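View pics/s5.png

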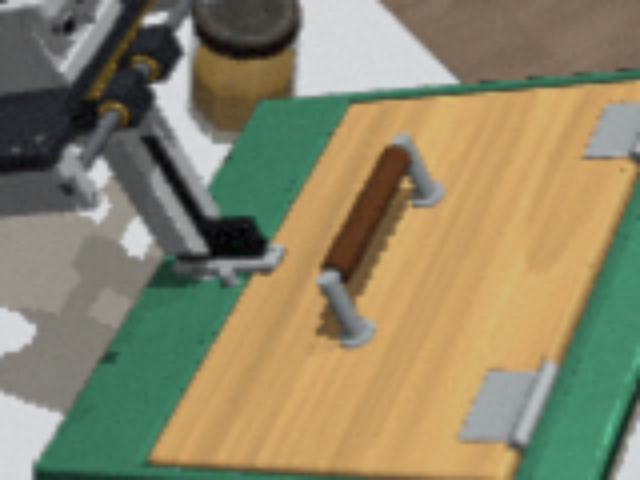

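Call:
step_arm(motion="0 0 0 0 0.04 0 0;0 0 0 0 0.03 0 0;0 0 0 0 0.02 0 0;0 0 0 0 0 0 0;0 0 0 0 0 0 0")

```text
time: 5.75
tool_pos: [0.5165, -0.0092, 0.1048]
ee_rot: [-1.519, 1.046, -1.012]
wrist_force: [-3.2, 3.3, 6.2]
width: 0.0103
```

```bash
python3 - <<'E'
from h import *
p=np.load("bin.npy");o=robot.get_obs()
pos,R=target(p,.038,-.00,.034,np.pi);print(o["time"],delta(o,pos,R),toolR(o).inv().apply(o["wrist_force"]),toolR(o).inv().apply(o["wrist_torque"]),o["width"])
E
```

```text
5.75 (array([ 0.25, -0.16,  0.01]), array([-0.05 ,  0.001,  0.001])) [-7.61267982  0.72304955 -1.03019739] [-0.45732379  0.54123591  0.45569685] 0.010311434603300888
```

Call:
step_arm(motion="0 0 0 0 -0.04 0 0;40 0 0 0 0 0 0;40 0 0 0 0 0 0;40 0 0 0 0 0 0;40 0 0 0 0 0 0;40 -1 0 0 0 0 0;40 -2 0 0 0 0 0;40 -2 0 0 0 0 0;40 -2 0 0 0 0 0;40 -2 0 0 0 0 0;40 0 0 0 0 0 0")

```text
time: 6.67
tool_pos: [0.4944, 0.0304, 0.1867]
ee_rot: [-1.542, 1.044, -0.996]
wrist_force: [0.9, 0.4, 0.3]
width: 0.0376
```

```bash
python3 - <<'E'
from h import *
p=np.load("bin.npy");o=robot.get_obs();im=snapshot("wrist");a=snapshot("scene");c=camera_params("wrist")
print(o["time"],toolR(o).inv().apply(o["wrist_force"]),o["width"],o["joint_positions"])
pos,R=target(p,.15,0,.11,np.pi/2);print(pos,delta(o,pos,R))
pts=[slope(.15,.042,.034),slope(.15,-.042,.034),slope(.078,0,.031),slope(.024,0,.031),slope(.064,.13,0),slope(.064,-.13,0)]
print(proj(c,b2w(p,np.array(pts))).round(1))
cv2.imwrite("pics/w6.png",im[:,:,::-1]);cv2.imwrite("pics/s6.png",cv2.resize(a[170:290,240:400,::-1],None,fx=4,fy=4))
E
```

```text
6.6667 [-0.20182807 -0.28428068  0.95328236] 0.037570248492977305 [ 0.27007095 -0.1337305   1.7520364  -0.51100357  1.37779523 -0.21339574]
[ 0.54903749 -0.06153848  0.22526279] (array([  2.04, -11.19,  -0.1 ]), array([ 1.558,  0.01 , -0.004]))
[[324.3 333.2]
 [232.8 334.3]
 [277.7 260.5]
 [276.9 200.2]
 [414.8 231.1]
 [140.  234.3]]
```

View pics/w6.png

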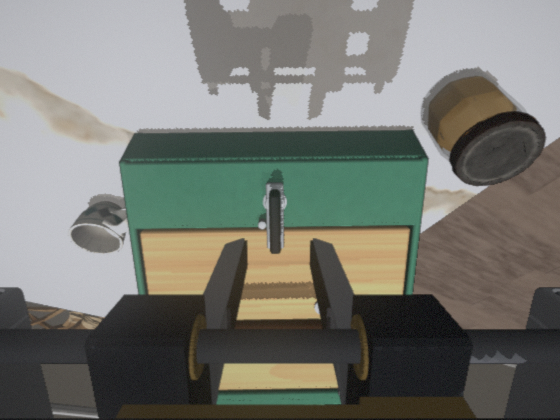

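View pics/s6.png

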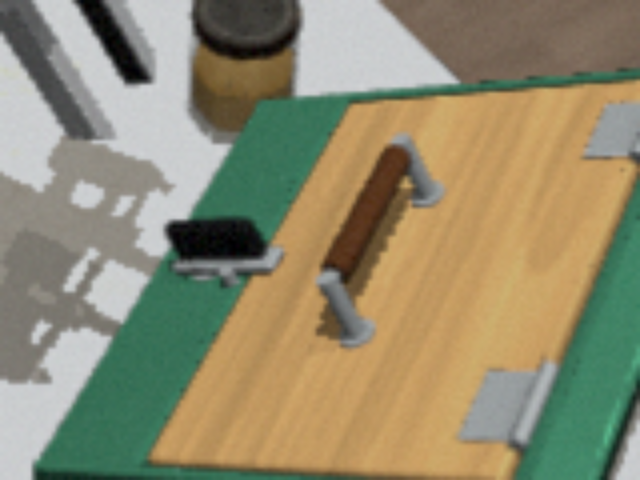

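Call:
step_arm(motion="45 0 -1.9 0 0 0 0;45 0 -1.9 0 0.12 0 0;45 0 -1.9 0 0 0 0;45 0 -1.9 0 -0.12 0 0;45 0 -1.9 0 0 0 0;45 0 -1.7 -0.1 0 0 0;45 0 0 0 0.12 0 0;45 0 0 0 0.12 0 0;45 0 0 0 0.12 0 0;45 0 0 0 0.12 0 0;45 0 0 0 0.12 0 0;45 0 0 0 0.12 0 0;45 0 0 0 0.12 0 0;45 0 0 0 0.12 0 0;45 0 0 0 0.12 0 0;45 0 0 0 0.12 0 0;45 0 0 0 0.12 0 0;45 0 0 0 0.12 0 0;45 0 0 0 0.12 0 0;45 0 0 0 0 0 0")

```text
time: 8.43
tool_pos: [0.5375, -0.0574, 0.2355]
ee_rot: [-0.002, 1.048, -1.018]
wrist_force: [-0.1, -0.0, 0.1]
width: 0.0423
```

```bash
python3 - <<'E'
from h import *
p=np.load("bin.npy");o=robot.get_obs();c=camera_params("wrist");im=snapshot("wrist");
print(o["time"],toolR(o).inv().apply(o["wrist_force"]),o["width"],o["joint_positions"])
pos,R=target(p,.15,0,.034,np.pi/2);print(pos,delta(o,pos,R))
pts=[slope(.15,.042,.034),slope(.15,-.042,.034),slope(.078,0,.031),slope(.024,0,.031),slope(.064,.13,0),slope(.064,-.13,0)]
print(proj(c,b2w(p,np.array(pts))).round(1))
cv2.imwrite("pics/w7.png",im[:,:,::-1])
E
```

```text
8.4333 [-0.08930209 -0.12840685 -0.0141666 ] 0.0423227698705501 [ 0.05937659 -0.11042948  1.63212966 -0.4648286   1.37567982  1.10957748]
[ 0.56912209 -0.09379695  0.15944486] (array([8.96, 0.78, 0.32]), array([-0.001, -0.001,  0.002]))
[[282.  155.7]
 [281.8 255.9]
 [193.6 207.1]
 [127.4 207.1]
 [173.9  39.6]
 [197.  321.2]]
```

View pics/w7.png

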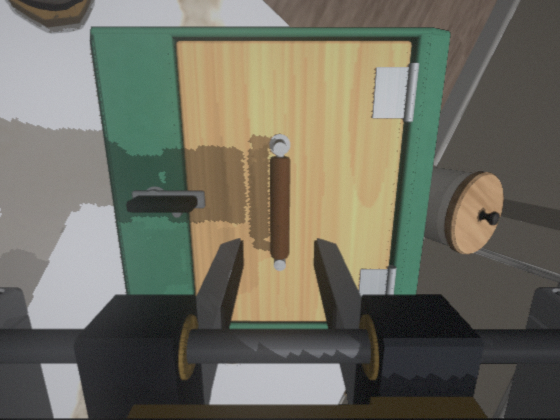

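Call:
step_arm(motion="50 0 0.78 0.2 0 0 0;50 2 0 0 0 0 0;50 2 0 0 0 0 0;50 2 0 0 0 0 0;50 1 0 0 0 0 0;50 0 0 0 0 0 0;50 0 0 0 0 0 0")

```text
time: 9.07
tool_pos: [0.5643, -0.084, 0.1775]
ee_rot: [-0.001, 1.047, -1.014]
wrist_force: [-0.2, -0.0, 0.2]
width: 0.0471
```

```bash
python3 - <<'E'
from h import *
p=np.load("bin.npy");o=robot.get_obs();c=camera_params("wrist");im=snapshot("wrist");a=snapshot("scene")
print(o["time"],toolR(o).inv().apply(o["wrist_force"]),o["width"])
pos,R=target(p,.15,0,.034,np.pi/2);print(pos,delta(o,pos,R))
pts=[slope(.15,.042,.034),slope(.15,-.042,.034)]
print(proj(c,b2w(p,np.array(pts))).round(1))
cv2.imwrite("pics/w8.png",im[:,:,::-1]);cv2.imwrite("pics/s8.png",cv2.resize(a[170:290,240:400,::-1],None,fx=4,fy=4))
E
```

```text
9.0667 [-0.19005919 -0.18662698  0.02916104] 0.047143580696100765
[ 0.56912209 -0.09379695  0.15944486] (array([ 2.11, -0.11,  0.04]), array([ 0.001,  0.   , -0.   ]))
[[278.5 185.6]
 [278.4 313.2]]
```

View pics/w8.png

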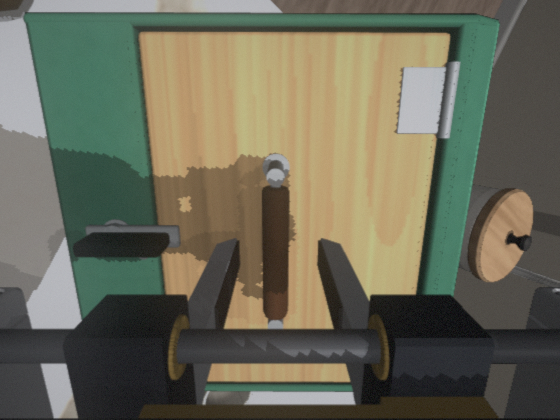

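View pics/s8.png

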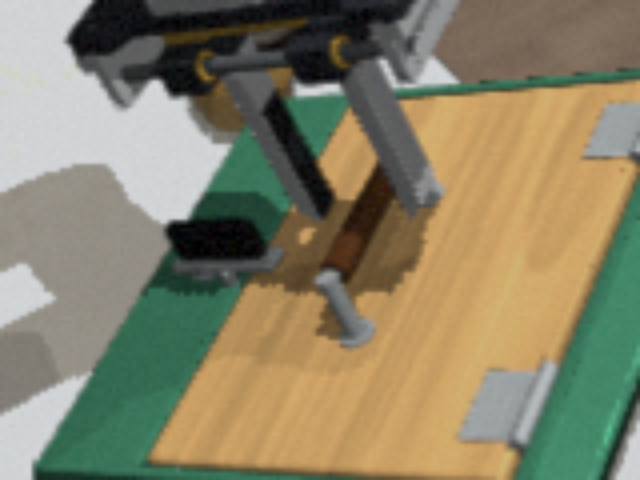

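Call:
step_arm(motion="50 1 -0.1 -0.1 0 0 0;50 1 0 0 0 0 0;50 0 0 0 0 0 0;0 0 0 0 0 0 0;0 0 0 0 0 0 0;0 0 0 0 0 0 0;0 0 0 0 0 0 0;0 0 0 0 0 0 0;0 0 0 0 0 0 0;0 0 0 0 0 0 0;0 0 0 0 0 0 0")

```text
time: 10.08
tool_pos: [0.5679, -0.0913, 0.1599]
ee_rot: [0.002, 1.048, -1.011]
wrist_force: [-3.3, 4.8, 0.5]
width: 0.0148
```

```bash
python3 - <<'E'
from h import *
p=np.load("bin.npy");o=robot.get_obs()
print(o["time"],toolR(o).inv().apply(o["wrist_force"]),toolR(o).inv().apply(o["wrist_torque"]),o["width"])
pos,R=target(p,.15,0,.034,np.pi/2);print(pos,delta(o,pos,R));np.save("grip0.npy",o["tool_pos"])
E
```

```text
10.0833 [-3.32686796 -0.26729944 -4.85321256] [-0.02847913  1.0802713  -0.07438291] 0.014835323746903033
[ 0.56912209 -0.09379695  0.15944486] (array([ 0.18, -0.03,  0.22]), array([ 0.   , -0.001, -0.002]))
```

Call:
step_arm(motion="0 -0.1 0 -0.05 0 0 0;0 -0.1 0 0 0 0 0;0 -0.1 0 0 0 0 0;0 0 0 0 0 0 0;0 0 0 0 0 0 0")

```text
time: 10.5
tool_pos: [0.5676, -0.0908, 0.1623]
ee_rot: [0.002, 1.046, -1.011]
wrist_force: [4.7, -0.4, -4.9]
width: 0.0151
```

```bash
cat > st.py <<'E'
from h import *
p=np.load("bin.npy");o=robot.get_obs();R=toolR(o).inv()
print(o["time"],R.apply(o["wrist_force"]).round(1),R.apply(o["wrist_torque"]).round(2),o["width"],"moved mm",R.apply(o["tool_pos"]-np.load("grip0.npy"))*1000)
E
python3 st.py
```

```text
10.5 [ 5.6  3.8 -0. ] [-0.01  0.25  0.41] 0.015082728613798554 moved mm [-2.40303733 -0.03060471  0.66911007]
```

Call:
step_arm(motion="0 -0.1 0 0 0 0 0;0 -0.1 0 0 0 0 0;0 0 0 0 0 0 0;0 0 0 0 0 0 0")

```text
time: 10.83
tool_pos: [0.5673, -0.0904, 0.1642]
ee_rot: [0.002, 1.045, -1.011]
wrist_force: [5.7, -3.8, -7.0]
width: 0.0154
```

```bash
python3 st.py
```

```text
10.8333 [9.2 2.9 1.9] [-0.09 -0.04  0.52] 0.01540953429799391 moved mm [-4.23725812 -0.02421795  1.21570501]
```

Call:
step_arm(motion="0 -0.1 0 0 0 0 0;0 -0.07 0 0 0 0 0;0 0 0 0 0 0 0;0 0 0 0 0 0 0;0 0 0 0 0 0 0;0 0 0 0 0 0 0")

```text
time: 11.33
tool_pos: [0.5672, -0.0902, 0.1655]
ee_rot: [0.002, 1.044, -1.011]
wrist_force: [8.3, -6.1, -8.4]
width: 0.015
```

```bash
python3 - <<'E'
exec(open('st.py').read())
a=snapshot("scene");cv2.imwrite("pics/s9.png",cv2.resize(a[170:290,240:400,::-1],None,fx=4,fy=4))
E
```

```text
11.3333 [12.1  3.7  4. ] [-0.03 -0.33  0.66] 0.015018393531185465 moved mm [-5.54069347 -0.03078834  1.67827513]
```

View pics/s9.png

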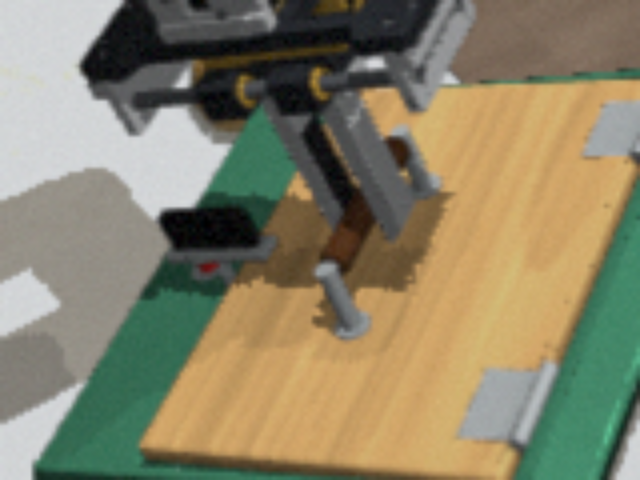

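The wrist force reads 12.1 N and the handle has risen 5.5 mm. Red shows at the latch stem (207,267 in the crop), and the lid's front edge is lifted. I'll hold here.

Call:
step_arm(motion="0 0 0 0 0 0 0;0 0 0 0 0 0 0;0 0 0 0 0 0 0;0 0 0 0 0 0 0;0 0 0 0 0 0 0;0 0 0 0 0 0 0;0 0 0 0 0 0 0;0 0 0 0 0 0 0;0 0 0 0 0 0 0;0 0 0 0 0 0 0;0 0 0 0 0 0 0;0 0 0 0 0 0 0;0 0 0 0 0 0 0;0 0 0 0 0 0 0;0 0 0 0 0 0 0;0 0 0 0 0 0 0;0 0 0 0 0 0 0;0 0 0 0 0 0 0;0 0 0 0 0 0 0;0 0 0 0 0 0 0")

```text
time: 13.05
tool_pos: [0.5672, -0.0902, 0.1655]
ee_rot: [0.002, 1.044, -1.011]
wrist_force: [7.6, -5.3, -7.6]
width: 0.0152
```

```bash
python3 st.py
```

```text
13.05 [10.9  3.6  3.5] [-0.07 -0.31  0.63] 0.015200248891146597 moved mm [-5.51958244 -0.06811492  1.6862981 ]
```

```bash
python3 - <<'E'
from h import *
p=np.load("bin.npy");c=camera_params("scene");a=snapshot("scene")
i0=cv2.imread("pics/scene0.png")
x0,y0=265,270
cv2.imwrite("pics/cmp.png",np.hstack([cv2.resize(i[y0:y0+25,x0:x0+30],None,fx=12,fy=12,interpolation=cv2.INTER_CUBIC) for i in(i0,a[:,:,::-1])]))
for ang in(0,.03,.05,.07):
  X=slope(.258-.194*np.cos(ang),-.13,.194*np.sin(ang));Y=slope(.258-.194*np.cos(ang),.13,.194*np.sin(ang))
  print(ang,(proj(c,b2w(p,X))-(x0,y0))*12,proj(c,b2w(p,Y)))
E
```

```text
0 [[130.2238163  176.36509504]] [[326.82222426 195.3073683 ]]
0.03 [[114.03152346 152.26715631]] [[325.82139303 193.3297451 ]]
0.05 [[103.65853827 136.14153305]] [[325.18803609 192.00273096]]
0.07 [[ 93.62899222 119.97210396]] [[324.58216838 190.66922309]]
```

View pics/cmp.png

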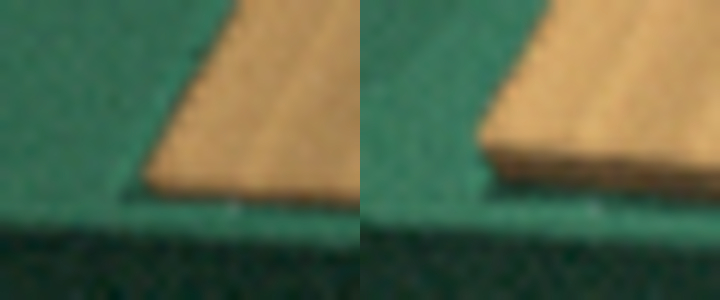

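The lid corner moved from (145,185) to (120,145) in the 12x crop, which projects to about 0.05 rad. That agrees with the force and the rise. Now I'll lower the lid and release.

Call:
step_arm(motion="0 0.1 0 0 0 0 0;0 0.1 0 0 0 0 0;0 0.1 0 0 0 0 0;0 0.08 0 0 0 0 0;0 0.04 0 0.05 0 0 0;0 0 0 0 0 0 0;0 0 0 0 0 0 0")

```text
time: 13.68
tool_pos: [0.5676, -0.0908, 0.1622]
ee_rot: [0.002, 1.047, -1.011]
wrist_force: [3.3, -0.1, -5.0]
width: 0.0154
```

```bash
python3 st.py
```

```text
13.6833 [ 5.2  2.7 -0.9] [-0.02  0.44  0.56] 0.015429496734996741 moved mm [-2.3040365  -0.06984465  0.63898071]
```

Call:
step_arm(motion="0 0.1 0 0 0 0 0;0 0.1 0 0 0 0 0;0 0 0 0 0 0 0;0 0 0 0 0 0 0;50 0 0 0 0 0 0;50 0 0 0 0 0 0;50 0 0 0 0 0 0;50 0 0 0 0 0 0;50 0 0 0 0 0 0")

```text
time: 14.43
tool_pos: [0.5684, -0.0925, 0.1616]
ee_rot: [0.003, 1.045, -1.011]
wrist_force: [-0.5, 0.2, -0.2]
width: 0.0445
```

Call:
step_arm(motion="50 -0.5 0 0 0 0 0;50 -1.5 0 0 0 0 0;50 -2 0 0 0 0 0;50 -2 0 0 0 0 0;50 -2 0 0 0 0 0;50 -2 0 0 0 0 0;50 0 0 0 0 0 0;50 0 0 0 0 0 0")

```text
time: 15.1
tool_pos: [0.5421, -0.0492, 0.2488]
ee_rot: [0.007, 1.044, -1.006]
wrist_force: [0.2, -0.4, -0.2]
width: 0.047
```

```bash
python3 - <<'E'
exec(open('st.py').read())
w=snapshot("wrist");a=snapshot("scene")[:,:,::-1]
cv2.imwrite("pics/wf.png",w[:,:,::-1]);cv2.imwrite("pics/sf.png",cv2.resize(a[160:360,230:470],None,fx=3,fy=3))
i0=cv2.imread("pics/scene0.png");x0,y0=265,270
cv2.imwrite("pics/cmp2.png",np.hstack([cv2.resize(i[y0:y0+25,x0:x0+30],None,fx=12,fy=12,interpolation=cv2.INTER_CUBIC) for i in(i0,a)]))
E
```

```text
15.1 [ 0.4 -0.   0.3] [-0.1   0.28 -0.14] 0.04699960399807235 moved mm [-101.69974281    0.74755009    2.00008156]
```

View pics/sf.png

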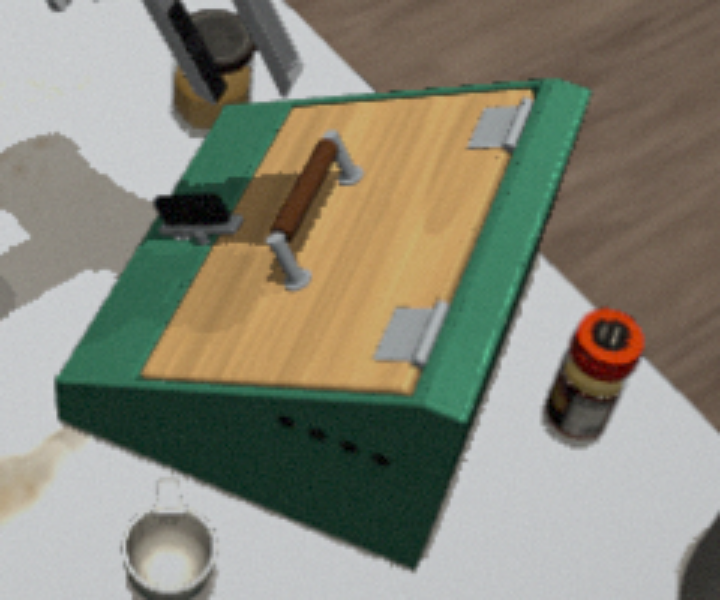

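View pics/cmp2.png

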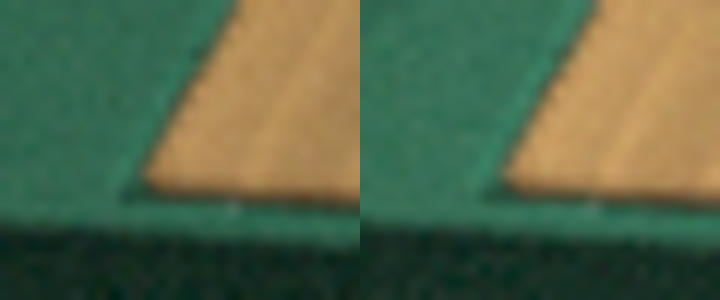

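View pics/wf.png

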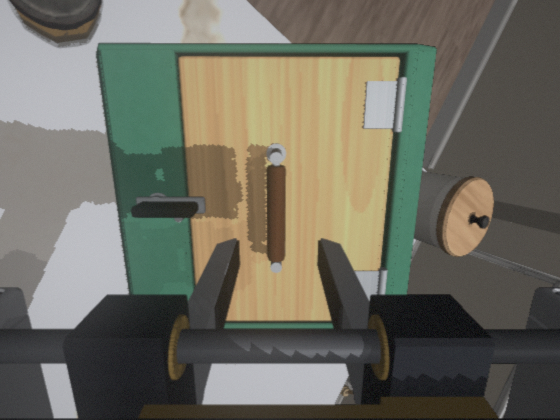

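The lid corner is back at (145,185), the same as at the start. The latch points straight up the slope over the lid (wrist view, 135–205, row 205). The cup, jar and spice jar look undisturbed and the gripper is clear, so I'll hand the job in.

```bash
python3 -c "
from bench import robot
print(robot.close_job())"
```

```text
the job is handed in; nothing more can be done
None
```

The job is done and handed in at about 15 s of the 54 s allowed; the hand-in gives no verdict.

- **Latch:** I gripped the wing and turned it from about 1.03 rad to its stop. The reaction torque at the wrist jumped to 0.46 N m there, and the last pictures show the latch straight up the slope over the lid.
- **Pull:** I gripped the handle bar and pulled it straight out from the slope at 11–12 N for about 1.7 s. The handle rose 5.5 mm, and the lid's front corner in the picture gave about 0.05 rad, so the two agree. The latch's red stem showed during the pull.
- **Letting go:** I lowered the lid, opened the fingers and backed off about 100 mm. The lid corner is back on its starting pixels, the wrist force is near zero, and the jar, spice jar and cup look untouched.

**Disagreements:**
- The wrist camera read about 3 mm differently from the bin pose I had fitted. This was small enough not to affect either grasp.
- While the fingers held the wing there was an unexplained push of about 7 N along the tool, which went away on release.

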